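# Stand a slumped canvas back on its table easel and clamp it

## Task

The small canvas has pitched forward in the tray of the table easel. With the fingertips alone, push it back until it rests against the easel's mast, then push the sliding top clamp down the mast until it sits on the canvas's top edge, with the clamp's lip in front of the canvas. Do not lift the canvas out of the tray or disturb the things lying round the easel.

Things in the scene. Friction and masses are not known exactly. Their poses are not given: they have to be found in the camera images.
- easel: Light wooden table easel, fixed. Origin on the table top below the tray's back; x points away from the painter, y along the tray, z up. Its mast (36 mm wide, at y = 0) and two side posts (22 mm wide, at y = +-85 mm) lean back 12 degrees toward +x; their front faces share one plane. Mast 270 mm, posts 150 mm long above the tray. Runners reach from 68 mm before to 128 mm behind the origin.
- tray (a point): Middle of the back of the tray's floor, where the mast's front face rises; 50 mm above the table; axes as the easel. The floor is square to the mast, 270 mm long and 30 mm deep from the mast to the tray's front lip, which is 25 mm high and 10 mm thick.
- canvas: Loose blank canvas on a wooden stretcher: 18 mm thick (x), 240 wide (y), 180 tall (z), about 0.25 kg. Origin mid lower edge; white front to -x. Its foot is in the tray. At first it leans over the lip, 18 to 20 degrees in front of plumb; properly it leans back 12 degrees, its back on mast and posts. Pushed near the top it turns about its foot; past plumb it falls back on the mast by itself.
- canvas_top (a point): Centre of the canvas's top edge (middle of its thickness), 180 mm along z from the canvas's origin.
- canvas_foot (a point): Centre of the underside of the canvas's lower edge (the canvas's origin).
- clamp (a joint): Travel of the top clamp down the mast in m: 0 highest, growing as it is pushed down, at most 0.075; seated on the canvas about 0.055. It starts between 0 and 0.025. Friction of about 4 N holds it wherever it is left.
- clamp_top (a point): Centre of the top face of the clamp's wooden block, where it is pressed; the face is 36 mm (x, front to back) by 60 mm (y) and square to the mast; the point's z runs up the mast. The mast rises behind this face, its front 19 mm from this point.
- clamp_seat (a point): Point on the underside of the clamp block (22 mm thick), 12 mm in front of the mast, midway between mast and clamp lip; axes as clamp_top. The lip hangs 14 mm below the underside at its front edge, 24 mm in front of the mast: an 18 mm canvas fits behind it. The underside comes to rest on the canvas's top edge.
- medium_jar: Bystander: small amber lidded jar, 48 mm across, 66 mm tall, standing to the left of the easel; origin under its centre.
- sanding_block: Bystander: cork sanding block, 41 x 71 x 21 mm, lying in front of the easel to the right; origin under its centre.
- brush_2: Bystander: long-handled brush, 12 x 240 x 10 mm, lying in front of the easel; origin under its middle, its length along its y.
- paint_tube_5: Bystander: paint tube, 42 x 120 x 28 mm, lying in front of the easel to the left; origin under its middle, its length along its y.

How it is judged:
By the outcome, as a careful person would: the job done as asked, in the order asked, and still so for the second after the job is handed in, with the robot touching nothing.
It also fails if it takes over 40 s, if anything falls off the work surface, if the arm or the gripper's body presses on something with over 40 N, if the wrist force passes 120 N, or if a joint passes its speed limit or range.

## Robot

A 6-joint arm with a two-finger parallel gripper is mounted at the origin on a cart in front of the work surface, level with it; the furniture and walls round the work are solid. World frame = base frame: x ahead of the robot, y to its left, z up, the work surface at z = 0. Lengths are in m, angles in rad, forces in N, time in s.
With the tool pointing down it reaches from about 0.375 to 0.975 m from the base axis. Payload 3.8 kg.
Tool frame: the origin (TCP) lies at the very end of the fingers, on their centre line; the grasp point (between the pads) lies 19 mm behind it (r.hold_point_z is the distance from the TCP to the grasp point, in m); z points along the fingers, y is the line along which they close (so a half turn about z gives the same grasp; the last joint's range is limited). The gripper opens to 88 mm and grips with 3 to 60 N. Pads are 18 mm wide; open, the fingers measure 123 mm over their backs; the gripper's body (75 mm by 187 mm) begins 45 mm behind the grasp point.
Start: joints at [-1.229, 0.264, 1.604, -0, 1.274, -0.037], TCP at [0.25, -0.627, 0.239] pointing down, gripper open.
Joint ranges: [-2.63, 2.63], [-0.94, 2.18], [0.31, 2.57], [-1.31, 4.45], [0, 2.66], [-2.55, 2.55]. Speed limits (rad/s): [2.57, 2.57, 3.14, 3.14, 3.14, 3.14].

## Interface

Orientations are given as a unit quaternion [x, y, z, w].
In Python, from rig import r gives the robot as it stands.
- The arm moves only by the tool servo_tool, never from a script. Its argument "steps" is one flat list of numbers, 6 for each row, row after row: the shift along the tool's x, y, z in fractions of the full range, 1 being 60 cm, then the turn, a rotation vector about the tool's x, y, z in normalised numbers (1 is pi rad). A call has 1 to 8 rows; each row is the pose to reach, as a shift and turn from the pose commanded when the call began, along the tool's axes at that moment; what a row does not reach only later rows make up. A row lasts 1/10 s, in which the tool goes at most 50 mm and 8.59 degrees, less where a joint would pass 70% of its speed; a pose out of reach is approached as far as the arm can. A shift or turn number past 1, either way, is cut back to 1. A call with a gripper value outside its range is refused whole. "gripper" is the closure, from 0 (fully open) to 1 (shut), set as the call begins (left out, the last holds). The fingers move at their own pace and stop on an object; "force" is the grip in N (left out, the last holds). Time passes only in rows, so rows that repeat a pose let the fingers close. It gives the time, the measured TCP pose, the force, the opening and the grip force at its end, in the units of the state.
- r.observe(): the state, without advancing time (a new reading comes with each control period).
- r.camera(name): name is "side" or "top"; returns a dict with "pixels" (384x512x3 uint8, red, green, blue), "range_z" (384x512 float32, m along the optical axis (not along the pixel's ray), 0 where there is no reading), "K" (3x3 intrinsics, pixels), "R" (3x3) and "t" (3): a world point X has camera coordinates R X + t. Camera axes: x right, y down, z forward; pixel columns grow to the right and rows downward; lengths in m; the calibration is good to about 2 mm. A picture is of the moment at which its call begins.
- r.sign_off(): hands the job in; it is judged then, once.
The state is a dict: "time": time; "q": joint angles; "dq": joint speeds; "joint_torque": joint torques, N m; "tcp_pos": TCP position; "orientation": TCP orientation; "wrist_force": force on the tool from outside, world axes, zero at the start; "wrist_torque": the same for the moment, N m; "grip_width": opening from 0.0 (shut) to 1.0 (fully open); "finger_force": force on a finger pad.
Only numpy, scipy, OpenCV 4.12 (cv2) and the standard library are available. Lean on these libraries where they do the work, as an engineer would, in place of code of your own. Each camera call takes 0.05 s, during which the arm holds its last target. There are 200 camera calls.

## Working session

There is one attempt and no reset: what is moved stays moved. The work goes in short steps, Python scripts to look and compute and a tool call to move; the robot and the scene stay as the last step left them, time stands still between calls to the robot, and variables do not carry over. Pictures are saved under pics/ and viewed, at most 10 in all, crops included, and the job is handed in when it is done.

Besides the shell and the picture viewer there is one more tool, called by a JSON object that holds its "op" and its "data", one argument or row to a line. servo_tool: Moves the arm, as the interface text tells. Its arguments: {"type":"object","properties":{"steps":{"type":"array","items":{"type":"number"}},"gripper":{"type":"number"},"force":{"type":"number"}},"required":["steps"]}

```bash
mkdir -p pics; ls
python3 - <<'E'
from rig import r
import cv2,numpy as np
for n in("side","top"):
    c=r.camera(n);cv2.imwrite(f"pics/{n}0.png",c["pixels"][:,:,::-1]);np.savez(f"{n}0.npz",**c)
    print(n,c["K"].tolist(),(-c["R"].T@c["t"]).round(3),c["R"].round(2).tolist())
o=r.observe();print(o)
E
```

```text
pics
side [[457.0325089644119, 0.0, 257.24090896493624], [0.0, 457.0325089644119, 191.37507517676616], [0.0, 0.0, 1.0]] [ 0.084 -0.612  0.573] [[0.85, -0.52, 0.02], [-0.18, -0.33, -0.93], [0.49, 0.79, -0.38]]
top [[429.00561188836485, 0.0, 250.89361898336867], [0.0, 429.00561188836485, 192.36080864749295], [0.0, 0.0, 1.0]] [0.334 0.138 1.3  ] [[0.01, -1.0, -0.01], [-0.98, -0.01, -0.19], [0.19, 0.02, -0.98]]
{'time': 0.1, 'q': array([-1.22892770e+00,  2.64658466e-01,  1.60524514e+00, -8.85203384e-07,
        1.27370015e+00, -3.68769731e-02]), 'dq': array([-4.99123258e-05, -2.25361981e-04, -1.97166373e-03, -2.90826610e-04,
        2.22510670e-03,  1.73098378e-04]), 'joint_torque': array([ 2.75411794e-04, -5.03619003e+01, -3.58071756e+01,  7.31033832e-02,
        2.33497436e-02, -4.78065954e-05]), 'tcp_pos': array([ 0.24938002, -0.62654675,  0.23752139]), 'orientation': array([ 9.82121973e-01,  1.88242978e-01, -1.53166939e-04, -9.93817821e-04]), 'wrist_force': array([ 1.31188747,  0.09534667, -1.48550539]), 'wrist_torque': array([-0.02225574, -0.02389848, -0.07621477]), 'finger_force': 0.0, 'grip_width': 1.0010658270029145}
```

View pics/side0.png

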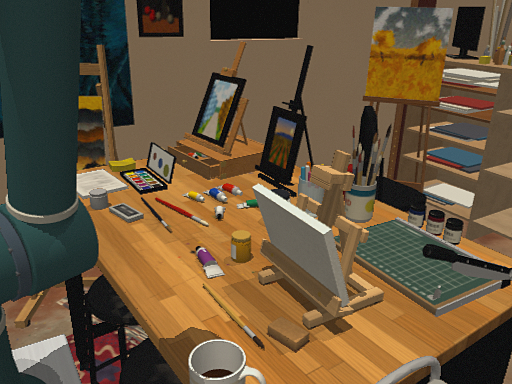

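View pics/top0.png

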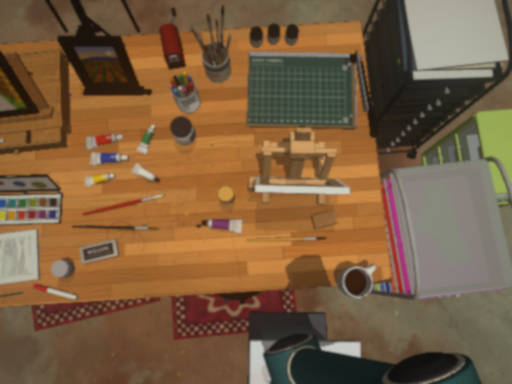

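Side view: the canvas's top edge runs from about (257,187) to (325,235), leaning toward the camera, with the clamp at about (335,175). Top view: the canvas's top edge spans columns 250–350 at row 187, and the clamp is at (300,145).

```bash
cat > h.py <<'E'
import numpy as np,cv2
def cloud(c):
    v,u=np.mgrid[:384,:512];z=c["range_z"];K=c["K"]
    P=np.stack([(u-K[0,2])/K[0,0]*z,(v-K[1,2])/K[1,1]*z,z],-1)
    W=(P-c["t"])@c["R"];W[z<=0]=np.nan
    return W
E
python3 - <<'E'
from h import *
import cv2
np.set_printoptions(precision=3,suppress=True,linewidth=200)
T=cloud(np.load("top0.npz"));S=cloud(np.load("side0.npz"))
print("top col 300");
for v in range(126,200,3): print(v,T[v,300],T[v,285],T[v,270])
print("row187");print(T[187,246:356:8])
print("row145");print(T[145,284:326:3])
for n,(a,b,c,d) in dict(side=(140,330,240,400),top=(115,215,235,365)).items():
    im=cv2.imread(f"pics/{n}0.png")[a:b,c:d];k=min(800/(d-c),600/(b-a));cv2.imwrite(f"pics/{n}z.png",cv2.resize(im,None,fx=k*.99,fy=k*.99,interpolation=cv2.INTER_CUBIC));print(n,k*.99)
E
```

```text
top col 300
126 [0.705 0.033 0.264] [0.791 0.055 0.024] [0.788 0.102 0.029]
129 [0.68  0.038 0.312] [ 0.791  0.053 -0.004] [ 0.79   0.101 -0.003]
132 [0.671 0.038 0.315] [0.779 0.053 0.   ] [ 0.78   0.101 -0.003]
135 [0.669 0.036 0.298] [0.769 0.054 0.001] [ 0.77   0.101 -0.003]
138 [0.666 0.035 0.284] [0.759 0.054 0.002] [ 0.76   0.101 -0.001]
141 [0.661 0.034 0.276] [ 0.75   0.053 -0.002] [ 0.75   0.101 -0.002]
144 [0.652 0.035 0.28 ] [0.733 0.055 0.02 ] [0.732 0.102 0.023]
147 [0.645 0.035 0.28 ] [0.722 0.055 0.026] [0.674 0.106 0.184]
150 [0.636 0.036 0.284] [0.665 0.066 0.184] [0.665 0.106 0.186]
153 [0.628 0.035 0.283] [0.659 0.065 0.177] [0.655 0.106 0.19 ]
156 [0.626 0.034 0.265] [0.7   0.054 0.002] [0.647 0.106 0.19 ]
159 [0.642 0.025 0.178] [ 0.691  0.054 -0.001] [0.644 0.106 0.171]
162 [0.639 0.023 0.157] [0.679 0.054 0.006] [0.641 0.105 0.148]
165 [0.636 0.021 0.138] [ 0.672  0.054 -0.002] [0.671 0.101 0.001]
168 [0.633 0.019 0.116] [0.661 0.054 0.002] [ 0.662  0.101 -0.002]
171 [0.627 0.018 0.105] [ 0.653  0.054 -0.003] [0.651 0.101 0.004]
174 [0.623 0.016 0.082] [ 0.643
[... 596 characters left out ...]
 0.584  0.15   0.082]
 [ 0.554  0.128  0.226]
 [ 0.555  0.107  0.226]
 [ 0.555  0.087  0.226]
 [ 0.555  0.066  0.223]
 [ 0.554  0.047  0.23 ]
 [ 0.555  0.026  0.227]
 [ 0.554  0.006  0.23 ]
 [ 0.556 -0.015  0.223]
 [ 0.555 -0.035  0.226]
 [ 0.555 -0.055  0.227]
 [ 0.555 -0.076  0.227]
 [ 0.603 -0.146 -0.001]]
row145
[[ 0.729  0.058  0.023]
 [ 0.729  0.049  0.024]
 [ 0.65   0.06   0.279]
 [ 0.649  0.052  0.283]
 [ 0.649  0.045  0.282]
 [ 0.649  0.037  0.281]
 [ 0.649  0.03   0.281]
 [ 0.65   0.022  0.279]
 [ 0.65   0.015  0.279]
 [ 0.649  0.008  0.281]
 [ 0.728 -0.034  0.028]
 [ 0.728 -0.043  0.028]
 [ 0.728 -0.052  0.029]
 [ 0.729 -0.062  0.026]]
side 3.126315789473684
top 5.9399999999999995
```

View pics/sidez.png

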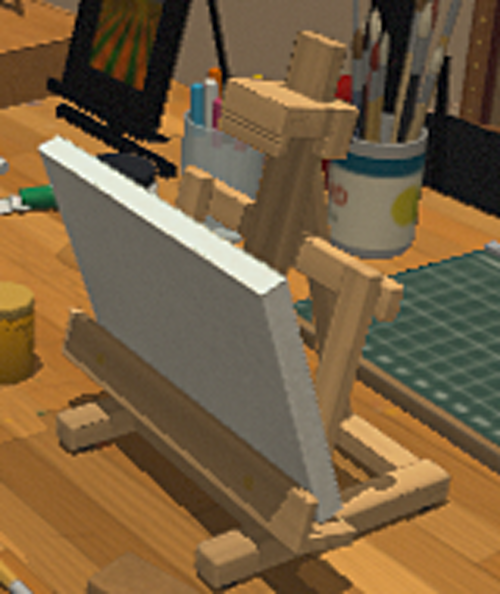

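View pics/topz.png

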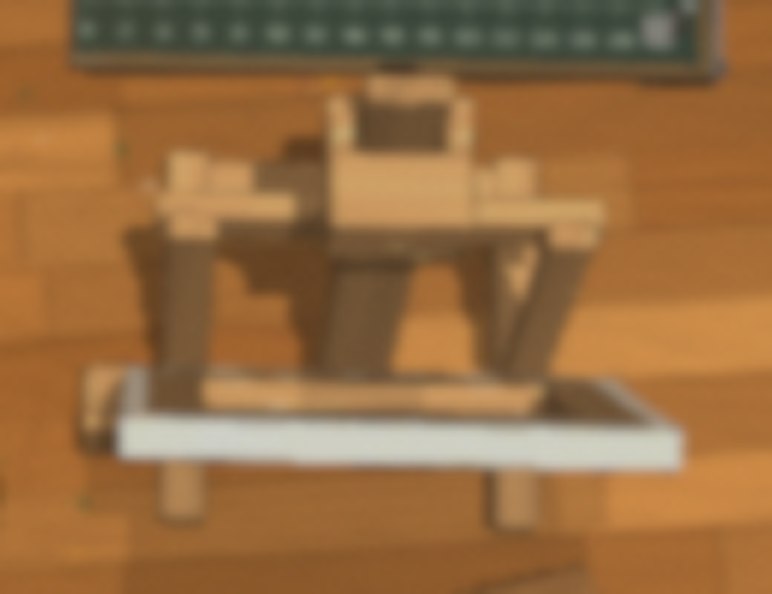

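The zoomed crops show the clamp above and clear of the canvas, its block face level in y. The canvas leans forward with its foot in the tray, and both are square to the robot's axes. From these I take:

| Point | x | y | z |
|---|---|---|---|
| Clamp top | 0.646 | 0.034 | 0.281 |
| Canvas top | 0.550 | 0.03 | 0.225 |
| Tray back | 0.616 | – | 0.05 |

Next I work out the approach, with the tool tilted 30° forward.

```bash
cat >> h.py <<'E'
from scipy.spatial.transform import Rotation as Ro
def rel(o,p,tilt):
    R0=Ro.from_quat(o["orientation"]);t=np.deg2rad(tilt)
    G=Ro.from_matrix(np.array([[np.cos(t),0,np.sin(t)],[0,-1,0],[np.sin(t),0,-np.cos(t)]]))
    return R0.inv().apply(np.array(p)-o["tcp_pos"])*100,(R0.inv()*G).as_rotvec()
E
python3 - <<'E'
from h import *
from rig import r
np.set_printoptions(precision=3,suppress=True)
T=cloud(np.load("top0.npz"))
m=(T[...,2]>.205)&(T[...,2]<.245)&(T[...,0]<.575)&(T[...,0]>.52)&(abs(T[...,1])<.2)
P=T[m];print("canvas y",P[:,1].min(),P[:,1].max(),"slope",np.polyfit(P[:,1],P[:,0],1))
m=(T[...,2]>.265)&(T[...,2]<.295)&(T[...,0]<.66)&(T[...,0]>.62)&(abs(T[...,1])<.2)
P=T[m];print("clamp",P.min(0),P.max(0),np.median(P,0),np.polyfit(P[:,1],P[:,0],1))
o=r.observe()
for p in([.48,.03,.26],[.505,.03,.20]): print(rel(o,p,30))
E
```

```text
canvas y -0.09199957382451436 0.14587501479860468 slope [0.019 0.55 ]
clamp [0.624 0.    0.265] [0.66  0.06  0.289] [0.639 0.031 0.281] [-0.002  0.64 ]
(array([ 45.704, -52.479,  -2.139]), array([-0.101,  0.518,  0.369]))
(array([ 48.026, -51.542,   3.859]), array([-0.101,  0.518,  0.369]))
```

Units first: shifts go in shares of 60 cm and turns go in shares of pi rad. So -29 cm is -0.4833, -25.5 cm is -0.425.

{"op": "servo_tool", "data": {
  "steps": [0.05, -0.0583, -0.005, 0, 0, 0, 0.1, -0.1167, -0.01, 0, 0, 0, 0.15, -0.175, -0.015, 0, 0, 0, 0.2083, -0.2333, -0.02, 0, 0, 0, 0.2667, -0.3, -0.025, 0, 0, 0, 0.3167, -0.3667, -0.03, 0, 0, 0, 0.3667, -0.425, -0.035, 0, 0, 0, 0.4167, -0.4833, -0.035, 0, 0, 0],
  "gripper": 1
}}

```text
time: 0.9
tcp_pos: [0.3748, -0.2632, 0.2599]
orientation: [0.982, 0.188, 0.0, 0.0]
wrist_force: [0.4, 0.1, -0.2]
grip_width: 0.299
finger_force: 0.0
```

Run:
```python
from h import *
from rig import r
o=r.observe();print(o["time"],o["tcp_pos"],o["q"],o["wrist_force"]);print(rel(o,[.48,.03,.26],30))
```

```text
0.9 [ 0.37479715 -0.26318976  0.25986514] [-6.66821503e-01 -1.70992331e-01  2.01880348e+00  2.95068298e-04
  1.29324158e+00  5.25390308e-01] [ 0.39488671  0.0711703  -0.23134849]
(array([ 2.06099078e+01, -2.33561674e+01, -1.04290204e-02]), array([-0.09886059,  0.51670397,  0.36982472]))
```

In the tool's units: -23.4 cm is -0.39, 20.6 cm is 0.3433, 0.26 rad is 0.0828.

{"op": "servo_tool", "data": {
  "steps": [0.05, -0.0567, 0, -0.0048, 0.0223, 0.0159, 0.1, -0.1133, 0, -0.0095, 0.0477, 0.0318, 0.15, -0.17, 0, -0.0127, 0.07, 0.0509, 0.2, -0.2267, 0, -0.0175, 0.0955, 0.0668, 0.25, -0.2833, 0, -0.0223, 0.1178, 0.0828, 0.3, -0.34, 0, -0.0271, 0.1432, 0.1019, 0.3433, -0.39, 0, -0.0318, 0.1655, 0.1178, 0.3433, -0.39, 0, -0.0318, 0.1655, 0.1178]
}}

```text
time: 1.7
tcp_pos: [0.478, 0.0332, 0.2582]
orientation: [0.966, 0.003, 0.26, -0.001]
wrist_force: [-0.6, 1.8, 0.1]
grip_width: 0.005
finger_force: 0.0
```

Run:
```python
from h import *
from rig import r
np.set_printoptions(precision=3,suppress=True)
o=r.observe();print(o["time"],o["tcp_pos"],o["q"],o["wrist_force"])
for p in([.505,.03,.2],[.535,.03,.2],[.56,.03,.206],[.60,.03,.21]):print(rel(o,p,30))
```

```text
1.7 [0.478 0.033 0.258] [ 0.022 -0.482  2.324 -0.009  0.774  1.591] [-0.57   1.761  0.061]
(array([-0.589,  0.345,  6.387]), array([-0.004, -0.002,  0.005]))
(array([2.006, 0.366, 7.893]), array([-0.004, -0.002,  0.005]))
(array([4.469, 0.383, 8.629]), array([-0.004, -0.002,  0.005]))
(array([ 8.129,  0.41 , 10.292]), array([-0.004, -0.002,  0.005]))
```

In the tool's units: 7.9 cm is 0.1317, 7.6 cm is 0.1267.

{"op": "servo_tool", "data": {
  "steps": [-0.005, 0.0025, 0.0533, 0, 0, 0, -0.01, 0.005, 0.1067, 0, 0, 0, 0.0117, 0.005, 0.1183, 0, 0, 0, 0.025, 0.005, 0.1267, 0, 0, 0, 0.0333, 0.005, 0.1317, 0, 0, 0]
}}

```text
time: 2.2
tcp_pos: [0.5375, 0.0244, 0.2018]
orientation: [0.966, -0.0, 0.26, 0.0]
wrist_force: [-0.0, -0.5, -0.0]
grip_width: 0.005
finger_force: 0.0
```

In the tool's units: 3.75 cm is 0.0625, 3.3 cm is 0.055.

{"op": "servo_tool", "data": {
  "steps": [0.0083, 0, 0.0033, 0, 0, 0, 0.0158, 0, 0.0067, 0, 0, 0, 0.0233, 0, 0.0092, 0, 0, 0, 0.0317, 0, 0.0125, 0, 0, 0, 0.0392, 0, 0.0158, 0, 0, 0, 0.0467, 0, 0.0183, 0, 0, 0, 0.055, 0, 0.0217, 0, 0, 0, 0.0625, 0, 0.025, 0, 0, 0]
}}

```text
time: 3.0
tcp_pos: [0.577, 0.0254, 0.2075]
orientation: [0.966, 0.0, 0.26, 0.0]
wrist_force: [0.1, -0.3, 0.4]
grip_width: 0.007
finger_force: 0.1
```

Run:
```python
from h import *
from rig import r
np.set_printoptions(precision=3,suppress=True)
c=r.camera("side");cv2.imwrite("pics/s1.png",cv2.resize(c["pixels"][140:330,220:420,::-1],None,fx=3,fy=3))
o=r.observe();print(o["time"],o["tcp_pos"],o["wrist_force"])
```

```text
3.05 [0.578 0.025 0.208] [-0.246  0.285  0.869]
```

View pics/s1.png

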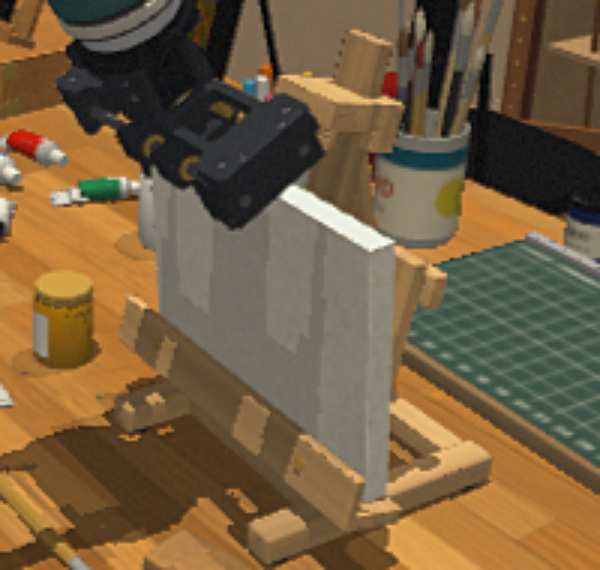

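The canvas is almost plumb: its right edge is vertical at crop column ~385, and the clamp is above and clear of it. I keep following it back slowly.

In the tool's units: 3.6 cm is 0.06, 2.25 cm is 0.0375.

{"op": "servo_tool", "data": {
  "steps": [0.0075, 0, 0.0042, 0, 0, 0, 0.015, 0, 0.0083, 0, 0, 0, 0.0225, 0, 0.0133, 0, 0, 0, 0.03, 0, 0.0175, 0, 0, 0, 0.0375, 0, 0.0217, 0, 0, 0, 0.045, 0, 0.0258, 0, 0, 0, 0.0525, 0, 0.03, 0, 0, 0, 0.06, 0, 0.035, 0, 0, 0]
}}

```text
time: 3.85
tcp_pos: [0.6186, 0.0253, 0.2073]
orientation: [0.966, -0.0, 0.26, 0.0]
wrist_force: [-0.6, 0.9, -0.1]
grip_width: 0.002
finger_force: 0.0
```

In the tool's units: 0.6 cm is 0.01, 0.45 cm is 0.0075.

{"op": "servo_tool", "data": {
  "steps": [0.0042, 0, 0.0025, 0, 0, 0, 0.0075, 0, 0.0042, 0, 0, 0, 0.01, 0, 0.0058, 0, 0, 0, 0.01, 0, 0.0058, 0, 0, 0]
}}

```text
time: 4.25
tcp_pos: [0.6249, 0.0253, 0.207]
orientation: [0.966, -0.0, 0.26, 0.0]
wrist_force: [-0.8, -0.3, 0.6]
grip_width: 0.007
finger_force: 0.5
```

Back off along the tool and up, then measure the canvas and clamp.

{"op": "servo_tool", "data": {
  "steps": [-0.0417, 0, -0.025, 0, 0, 0, -0.0667, 0, -0.0667, 0, 0, 0, -0.0667, 0, -0.1333, 0, 0, 0, -0.0667, 0, -0.2, 0, 0, 0, -0.0667, 0, -0.2, 0, 0, 0]
}}

```text
time: 4.75
tcp_pos: [0.5317, 0.0254, 0.2984]
orientation: [0.964, 0.0, 0.266, 0.0]
wrist_force: [0.0, -0.7, 0.4]
grip_width: 0.007
finger_force: 0.0
```

Run:
```python
from h import *
from rig import r
np.set_printoptions(precision=3,suppress=True)
c=r.camera("side");cv2.imwrite("pics/s2.png",cv2.resize(c["pixels"][140:330,220:420,::-1],None,fx=3,fy=3))
S=cloud(c);t=r.camera("top");T=cloud(t)
for v in range(132,190,3): print(v,T[v,315],T[v,300],T[v,275])
m=(S[...,2]>.1)&(S[...,2]<.22)&(S[...,0]>.58)&(S[...,0]<.66)&(S[...,1]>-.085)&(S[...,1]<.14)
P=S[m];g=t=c["pixels"][m].astype(int);w=(g.max(1)-g.min(1))<25;P=P[w];print(len(P))
A=np.c_[P[:,1:],np.ones(len(P))]
for _ in range(5):
    k=np.linalg.lstsq(A,P[:,0],rcond=None)[0];e=abs(A@k-P[:,0])<.005;P=P[e];A=A[e]
print("face x=",k,len(P),"lean",np.degrees(np.arctan(k[1])))
o=r.observe();print(o["time"],o["tcp_pos"],o["wrist_force"])
```

```text
132 [ 0.779 -0.041  0.002] [0.672 0.038 0.313] [0.779 0.085 0.   ]
135 [ 0.77  -0.041 -0.   ] [0.671 0.036 0.294] [ 0.771  0.085 -0.004]
138 [ 0.759 -0.041  0.003] [nan nan nan] [ 0.759  0.085 -0.   ]
141 [ 0.75  -0.041  0.001] [0.661 0.034 0.277] [0.749 0.085 0.   ]
144 [ 0.732 -0.037  0.026] [0.652 0.035 0.281] [0.731 0.086 0.028]
147 [ 0.723 -0.037  0.023] [0.644 0.035 0.281] [0.723 0.086 0.021]
150 [ 0.666 -0.015  0.184] [0.636 0.035 0.283] [0.653 0.094 0.226]
153 [ 0.645 -0.009  0.227] [0.628 0.036 0.285] [0.645 0.094 0.226]
156 [ 0.637 -0.009  0.227] [0.625 0.034 0.269] [0.637 0.094 0.224]
159 [ 0.632 -0.01   0.217] [0.632 0.029 0.215] [0.633 0.094 0.209]
162 [ 0.627 -0.012  0.204] [0.629 0.027 0.196] [0.629 0.093 0.196]
165 [ 0.625 -0.014  0.182] [0.624 0.026 0.182] [0.626 0.092 0.175]
168 [ 0.621 -0.017  0.161] [0.621 0.024 0.161] [0.622 0.092 0.158]
171 [ 0.617 -0.019  0.144] [0.617 0.022 0.143] [0.618 0.091 0.138]
174 [ 0.613 -0.021  0.127] [0.612 0.021 0.128] [0.614 0.09  0.121]
177 [ 0.608 -0.023  0.111] [0.608 0.019 0.107] [0.608 0.09  0.107]
180 [ 0.604 -0.026  0.088] [0.603 0.017 0.091] [0.605 0.089 0.082]
183 [ 0.6   -0.029  0.067] [0.6   0.015 0.066] [0.601 0.088 0.06 ]
186 [ 0.589 -0.028  0.075] [0.588 0.016 0.082] [0.588 0.089 0.078]
189 [0.519 0.014 0.382] [0.519 0.046 0.378] [0.581 0.088 0.069]
2622
face x= [0.019 0.214 0.588] 2622 lean 12.056419109888633
4.85 [0.531 0.025 0.293] [ 0.041 -0.555 -0.877]
```

View pics/s2.png

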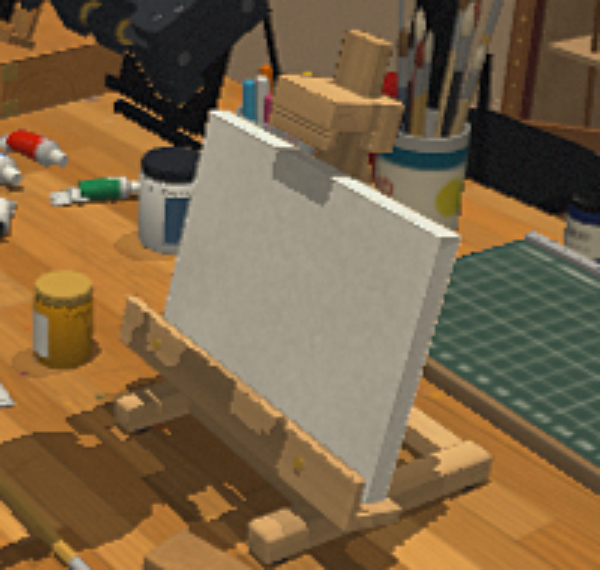

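The canvas now leans back 12.06° with its top at (0.645, 0.227), resting on the mast, and the clamp still stands about 30 mm above it. I now go above the clamp block.

Run:
```python
from h import *
from rig import r
np.set_printoptions(precision=3,suppress=True)
o=r.observe();print(o["tcp_pos"],o["orientation"])
for p in([.54,.031,.32],[.648,.031,.315],[.648,.031,.295]):print(rel(o,p,30))
```

```text
[0.531 0.025 0.293] [0.965 0.    0.262 0.   ]
(array([ 2.196, -0.562, -1.882]), array([ 0.   , -0.006,  0.   ]))
(array([11.261, -0.563,  4.009]), array([ 0.   , -0.006,  0.   ]))
(array([10.25 , -0.563,  5.735]), array([ 0.   , -0.006,  0.   ]))
```

In the tool's units: 11.2 cm is 0.1867, 10.25 cm is 0.1708.

{"op": "servo_tool", "data": {
  "steps": [0.0367, -0.0083, -0.0317, 0, 0, 0, 0.0917, -0.01, 0.005, 0, 0, 0, 0.1417, -0.01, 0.0367, 0, 0, 0, 0.1867, -0.01, 0.0667, 0, 0, 0, 0.1867, -0.01, 0.0667, 0, 0, 0, 0.1783, -0.01, 0.0817, 0, 0, 0, 0.1708, -0.01, 0.095, 0, 0, 0, 0.1708, -0.01, 0.095, 0, 0, 0]
}}

```text
time: 5.65
tcp_pos: [0.6456, 0.0313, 0.2899]
orientation: [0.966, 0.0, 0.258, 0.0]
wrist_force: [-0.2, -0.3, 0.5]
grip_width: 0.007
finger_force: 0.0
```

Run:
```python
from h import *
from rig import r
np.set_printoptions(precision=3,suppress=True)
c=r.camera("side");cv2.imwrite("pics/s3.png",cv2.resize(c["pixels"][100:290,240:440,::-1],None,fx=3,fy=3))
o=r.observe();print(o["tcp_pos"],o["orientation"],o["wrist_force"])
for p in([.648,.031,.286],[.6417,.031,.256],[.641,.031,.253]):print(rel(o,p,30))
```

```text
[0.646 0.031 0.291] [0.966 0.    0.259 0.   ] [0.385 0.574 0.155]
(array([-0.074,  0.034,  0.549]), array([ 0., -0.,  0.]))
(array([-2.12 ,  0.033,  2.832]), array([ 0., -0.,  0.]))
(array([-2.331,  0.033,  3.057]), array([ 0., -0.,  0.]))
```

View pics/s3.png

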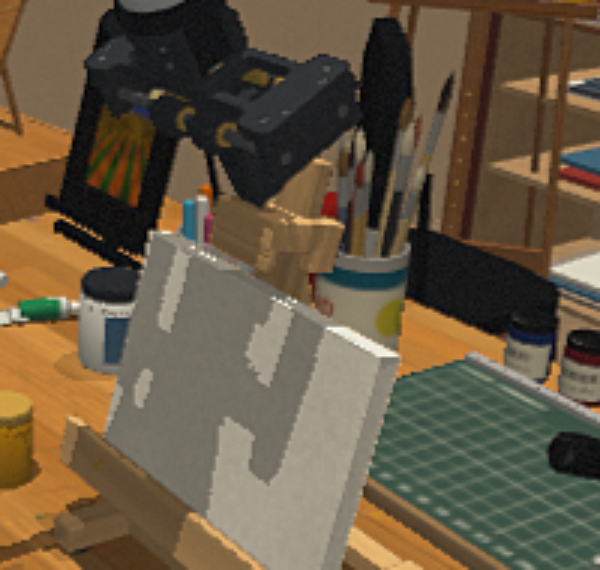

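The tips are just above the block's top face, at about crop (265,205), in front of the mast. I press down along the mast.

{"op": "servo_tool", "data": {
  "steps": [0, 0, 0.0075, 0, 0, 0, -0.0042, 0, 0.0125, 0, 0, 0, -0.0083, 0, 0.0167, 0, 0, 0, -0.0125, 0, 0.0217, 0, 0, 0, -0.0167, 0, 0.0267, 0, 0, 0, -0.0208, 0, 0.0308, 0, 0, 0, -0.025, 0, 0.0358, 0, 0, 0, -0.0283, 0, 0.04, 0, 0, 0]
}}

```text
time: 6.5
tcp_pos: [0.6446, 0.0314, 0.2634]
orientation: [0.966, -0.0, 0.26, 0.0]
wrist_force: [-2.0, 0.3, 4.2]
grip_width: 0.002
finger_force: 1.8
```

In the tool's units: -0.3 cm is -0.005, -0.15 cm is -0.0025.

{"op": "servo_tool", "data": {
  "steps": [-0.0025, 0, 0.0025, 0, 0, 0, -0.005, 0, 0.005, 0, 0, 0, -0.005, 0, 0.005, 0, 0, 0]
}}

```text
time: 6.8
tcp_pos: [0.6435, 0.0314, 0.2591]
orientation: [0.966, -0.0, 0.26, 0.0]
wrist_force: [0.3, 0.4, 2.4]
grip_width: 0.006
finger_force: 1.0
```

In the tool's units: -0.2 cm is -0.0033, -0.1 cm is -0.0017.

{"op": "servo_tool", "data": {
  "steps": [-0.0017, 0, 0.0017, 0, 0, 0, -0.0033, 0, 0.0033, 0, 0, 0, -0.0033, 0, 0.0033, 0, 0, 0]
}}

```text
time: 7.1
tcp_pos: [0.6434, 0.0314, 0.2577]
orientation: [0.965, 0.0, 0.261, 0.0]
wrist_force: [-1.1, 1.6, 4.0]
grip_width: 0.001
finger_force: 2.1
```

In the tool's units: -0.2 cm is -0.0033, -0.1 cm is -0.0017.

{"op": "servo_tool", "data": {
  "steps": [-0.0017, 0, 0.0017, 0, 0, 0, -0.0033, 0, 0.0033, 0, 0, 0, -0.0033, 0, 0.0033, 0, 0, 0]
}}

```text
time: 7.4
tcp_pos: [0.6436, 0.0314, 0.2573]
orientation: [0.965, 0.0, 0.262, 0.0]
wrist_force: [-3.8, 0.5, 10.4]
grip_width: 0.005
finger_force: 4.6
```

The position has stalled while the force rises to 10 N, so the clamp looks seated. One small firm press, then retreat.

In the tool's units: -0.15 cm is -0.0025, -0.1 cm is -0.0017.

{"op": "servo_tool", "data": {
  "steps": [-0.0017, 0, 0.0017, 0, 0, 0, -0.0025, 0, 0.0025, 0, 0, 0, -0.0025, 0, 0.0025, 0, 0, 0]
}}

```text
time: 7.7
tcp_pos: [0.6439, 0.0314, 0.2571]
orientation: [0.965, 0.0, 0.264, 0.0]
wrist_force: [-5.9, 1.3, 15.1]
grip_width: 0.006
finger_force: 6.6
```

In the tool's units: -15 cm is -0.25, -10.5 cm is -0.175.

{"op": "servo_tool", "data": {
  "steps": [0.0133, 0, -0.015, 0, 0, 0, 0.0333, 0, -0.0417, 0, 0, 0, 0.0167, 0, -0.1, 0, 0, 0, 0, 0, -0.175, 0, 0, 0, -0.0333, 0, -0.25, 0, 0, 0, -0.0333, 0, -0.25, 0, 0, 0]
}}

```text
time: 8.3
tcp_pos: [0.548, 0.0314, 0.3781]
orientation: [0.964, 0.0, 0.264, 0.0]
wrist_force: [1.5, 0.1, 1.2]
grip_width: 0.006
finger_force: 0.0
```

Run:
```python
from h import *
from rig import r
np.set_printoptions(precision=3,suppress=True)
c=r.camera("side");cv2.imwrite("pics/s4.png",cv2.resize(c["pixels"][140:330,240:420,::-1],None,fx=3,fy=3))
T=cloud(r.camera("top"));S=cloud(c)
for v in range(132,175,3): print(v,T[v,318],T[v,300],T[v,275])
m=(S[...,2]>.1)&(S[...,2]<.2)&(S[...,0]>.58)&(S[...,0]<.66)&(S[...,1]>-.08)&(S[...,1]<.13)
P=S[m];k=np.linalg.lstsq(np.c_[P[:,1:],np.ones(len(P))],P[:,0],rcond=None)[0];print(k,np.degrees(np.arctan(k[1])))
# bystander changes vs first top view
d=T-cloud(np.load("top0.npz"));b=np.argwhere(abs(d[200:260,180:345,2])>.008);print(len(b),b[:5]+[200,180] if len(b) else "")
o=r.observe();print(o["time"],o["tcp_pos"],o["wrist_force"])
```

```text
132 [ 0.78  -0.051 -0.   ] [0.672 0.038 0.313] [ 0.779  0.085 -0.001]
135 [ 0.77  -0.051 -0.001] [0.669 0.037 0.299] [ 0.77   0.085 -0.003]
138 [ 0.76  -0.051 -0.002] [0.666 0.035 0.284] [0.759 0.085 0.   ]
141 [ 0.751 -0.051 -0.003] [0.663 0.034 0.271] [ 0.75   0.085 -0.002]
144 [ 0.732 -0.047  0.024] [0.661 0.032 0.253] [0.732 0.086 0.025]
147 [ 0.722 -0.046  0.027] [0.654 0.032 0.248] [0.721 0.086 0.027]
150 [ 0.665 -0.023  0.186] [0.646 0.032 0.25 ] [0.652 0.095 0.228]
153 [ 0.645 -0.017  0.228] [0.637 0.032 0.252] [0.644 0.095 0.229]
156 [ 0.636 -0.016  0.23 ] [0.629 0.033 0.253] [0.636 0.095 0.228]
159 [ 0.632 -0.018  0.216] [0.622 0.032 0.249] [0.633 0.094 0.21 ]
162 [ 0.628 -0.02   0.199] [0.617 0.031 0.239] [0.63  0.093 0.192]
165 [ 0.625 -0.023  0.179] [0.624 0.026 0.182] [0.625 0.093 0.177]
168 [ 0.62  -0.025  0.165] [0.621 0.024 0.161] [0.622 0.092 0.155]
171 [ 0.617 -0.027  0.146] [0.617 0.022 0.145] [0.617 0.091 0.141]
174 [0.532 0.019 0.468] [0.532 0.055 0.467] [0.613 0.09  0.121]
[0.019 0.212 0.588] 11.99231063182149
3747 [[200 214]
 [200 264]
 [200 265]
 [200 266]
 [200 267]]
8.4 [0.549 0.031 0.373] [0.286 0.112 0.139]
```

View pics/s4.png

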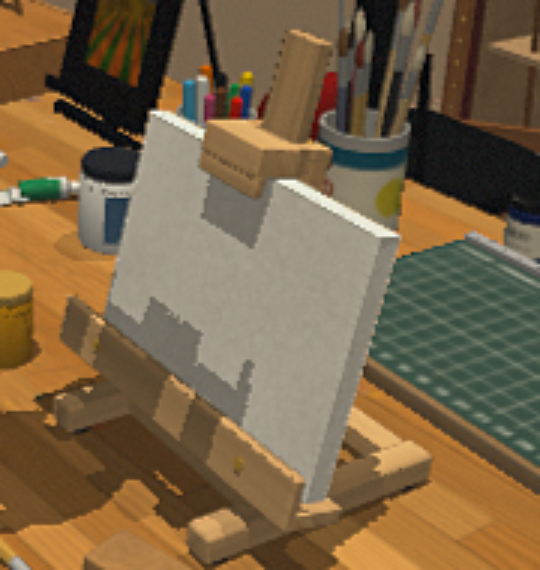

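The clamp block sits on the canvas's top edge at about crop (255,155), with its lip in front. Its top at z = 0.250 is 22 mm above the canvas top at 0.228, which matches the block's thickness. The lean is 12.0° and the robot is clear, so I hand the job in.

```bash
python3 -c "
from rig import r
print(r.sign_off())"
```

```text
the job is handed in; nothing more can be done
None
```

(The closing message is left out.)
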